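Vacuum half on, then click the magnifier carriage into its detent and hold it

ROBOT

A 6-joint arm with a two-finger parallel gripper is mounted at the origin on a cart in front of the work surface, level with it; the furniture and walls round the work are solid. World frame = base frame: x ahead of the robot, y to its left, z up, the work surface at z = 0. Lengths are in m, angles in rad, forces in N, time in s.
With the tool pointing down it reaches from about 0.3 to 0.875 m from the base axis. Payload 4.2 kg.
Tool frame: the origin (TCP) lies between the finger pads; the fingertips stand 22 mm ahead of it and the grasp point (between the pads) lies 3 mm ahead of it (r.tips_ahead is the distance from the TCP to the fingertips, in m); z points along the fingers, y is the line along which they close (so a half turn about z gives the same grasp; the last joint's range is limited). The gripper opens to 85 mm and grips with 20 to 120 N. Pads are 22 mm wide; open, the fingers measure 114 mm over their backs; the gripper's body (76 mm by 85 mm) begins 54 mm behind the grasp point. The pads swing forward as they close: fully open they stand 13 mm farther back than shut.
Start: joints at [-1.194, 0.32, 1.565, -0, 1.257, -0.02], TCP at [0.222, -0.53, 0.253] pointing down, gripper open.
Joint ranges: [-3.11, 3.11], [-0.84, 2.01], [0.21, 2.61], [-1.34, 4.49], [0.05, 2.63], [-2.56, 2.56]. Speed limits (rad/s): [2.57, 2.57, 3.14, 3.14, 3.14, 3.14].

INTERFACE

Orientations are given as a 3x3 rotation matrix whose columns are the frame's x, y, z axes.
In Python, from plant import r, claw, kin, imaging, spot_in, silhouettes, telemetry gives the robot as it stands. Calls block until the motion is done:
- r.movep(position, orientation): joint-space move of the TCP to a pose.
- r.line_to(position, orientation=None, feed=0.15, f_stop=None): straight line of the TCP; orientation=None keeps the orientation; feed is the mean speed in m/s. With f_stop (N) it stops when the force on the tool has changed by that much, and returns True; else False.
- r.goto_joints(angles): joint-space move.
- claw.grip(opening, squeeze=None): opening from 0.0 (shut) to 1.0 (fully open); squeeze is the grip in N (None keeps the last); returns when the fingers have stopped.
- r.dwell(seconds).
- kin.inverse_kinematics(position, orientation): joint angles nearest the present ones, or None.
- imaging.capture(name): name is "side" or "top" or "wrist"; returns a dict with "image" (384x512x3 uint8, blue, green, red), "K" (3x3 intrinsics, pixels), "k1" (the pictures are not rectified: a ray, as slopes to the right and down, at radius r is drawn at 1 + k1 r^2 times it, then the intrinsics apply), "rvec" (rotation vector, rad) and "tvec" (3), from world to camera coordinates, as OpenCV has them. Camera axes: x right, y down, z forward; pixel columns grow to the right and rows downward; lengths in m; the calibration is good to about 2 mm. A picture is of the moment at which its call begins. There is no depth.
A pose or a line that the arm cannot do raises r.MotionError and nothing moves.
- r.close_job(): hands the job in; it is judged then, once.
Trained networks look in the newest picture that a camera, given by its name, has taken for a name from the list of things; names that differ only in an ending like _2 or _b are one class to them, and where a whole thing is asked for, a point or a joint stands for the part that bears it (a point fixed in the world has none). Each returns a list of dicts, best first, with "p" (0 to 1); they miss things now and then, are a little off and sometimes report something else, mostly with a low value. They report only what shows in the picture. A call takes as long as a camera call.
- spot_in(label, camera): "rect" ([centre column, centre row, width, height] in pixels, round what is visible of it).
- silhouettes(label, camera): "pixels" (384x512 bool, what is visible of it) and "rect" ([centre column, centre row, width, height] in pixels, round what is visible of it).
Readings, each from a call of its own:
- telemetry.get_t(): time.
- telemetry.get_q(): joint angles.
- telemetry.get_qvel(): joint speeds.
- telemetry.get_tau(): joint torques, N m.
- telemetry.get_eef_pos(): TCP position.
- telemetry.get_tcp_rot(): TCP orientation.
- telemetry.get_force(): force on the tool from outside, world axes, zero at the start.
- telemetry.get_torque(): the same for the moment, N m.
- telemetry.get_gripper_width(): opening from 0.0 (shut) to 1.0 (fully open).
- telemetry.get_finger_force(): force on a finger pad.
Only numpy, scipy, OpenCV 4.12 (cv2) and the standard library are available. Lean on these libraries where they do the work, as an engineer would, in place of code of your own. Each camera call takes 0.05 s, during which the arm holds its last target. There are 200 camera calls.

TASK

Get the circuit board ready for inspection on the little vacuum stage: first turn the valve's black T-handle to half open (45 degrees, midway between across the pipe and along it). Then take the carriage by its knob and slide it along the rail until the spring ball clicks into its notch, and finish there with the ball seated in the notch and the knob still held in the gripper. Leave the valve as set, and do not knock away the flux tin, flux bottle, solder reel or tip cleaner standing around.

Things in the scene. Friction and masses are not known exactly. Their poses are not given: they have to be found in the camera images.
- stage: Fixed aluminium base plate, 10 mm thick. Origin on the table under the rail's centre line; y runs along the rail the way the carriage slides, x points to the board side. Rail at x=0, y=-20 to 151 mm, top 26 mm above the table. Board nest behind it, centre x=62, y=85 mm, board up to 31 mm high. A brass pipe runs along y at x=62 mm from the valve to the nest.
- valve_grip (a point): Centre of the valve's black T-handle on its upright turning axis, at stage x=62, y=-90 mm, 71 mm above the table. A bar 60 mm long, 12 mm thick, 18 mm high (62 to 80 mm above the table), on a 20 mm round hub below. Grip it from above across its 12 mm thickness. The point turns with the handle, its x axis along the bar.
- valve (a joint): Angle of the valve handle, 0 = closed (bar across the pipe, along the stage's x axis), pi/2 = fully open (bar along the pipe); grows counter-clockwise seen from above. Starts nearly closed. Turning it takes about 0.1 N m and it stays where it is left.
- knob_grip (a point): Centre of the carriage's black round knob, 26 mm diameter, 34 mm high (68 to 102 mm above the table; this point 85 mm), on a thin stem on the middle of the grey carriage (50 mm across, 46 mm along the rail, top at 47 mm). A round magnifier, 44 mm diameter, top at 47 mm, sits on the carriage 62 mm to the board side.
- carriage (a joint): Carriage position along the rail in m: 0 = end on the valve side, 0.112 = far end, growing along the stage's +y. Starts below 0.02. Sliding takes 2 to 4 N. The only notch lies between 0.040 and 0.090, unmarked. Over the last 6 mm the ball pulls the carriage into the notch with up to 7 N; pushing on out of it takes 10 to 15 N, so a push of 8 N is held by the notch.
- detent_ball (a joint): How far in m the spring ball under the carriage (10 mm diameter, out of sight) has dropped: about 0.0009 while it rides on the flat of the rail's inner strip, 0.0043 when centred in the 12 mm wide V notch, 0.003 when the carriage is 2 mm off the notch's centre.
- flux_bottle: Loose small white plastic bottle with blue cap, 26 mm diameter, 66 mm high; origin in the middle of its underside. Leave it alone.
- solder_reel: Loose grey reel of solder, 46 mm diameter, 24 mm high; origin in the middle of its underside. Leave it alone.
- tip_cleaner: Loose black round bowl of brass wool, 62 mm diameter, 43 mm high; origin in the middle of its underside. Leave it alone.
- flux_tin: Loose round tin with a yellow lid, 55 mm diameter, 20 mm high, in front of the rail; origin in the middle of its underside. Leave it alone.

How it is judged:
By the outcome, as a careful person would: the job done as asked, in the order asked, and still so for the second after the job is handed in, while the arm keeps its last pose, push and grip.
It also fails if it takes over 48 s, if anything falls off the work surface, if the arm or the gripper's body presses on something with over 40 N, if the wrist force passes 120 N, or if a joint passes its speed limit or range.

## Working session

There is one attempt and no reset: what is moved stays moved. The work goes in short steps, each a Python script; the robot and the scene stay as the last script left them, time stands still between calls to the robot, and variables do not carry over. Pictures are saved under pics/ and viewed, at most 10 in all, crops included, and the job is handed in when it is done.

```bash
mkdir -p pics; ls
cat > h.py <<'E'
import numpy as np, cv2
from plant import r, claw, kin, imaging, spot_in, silhouettes, telemetry
def ray(c,uv):
    K=c["K"];d=np.array([[c["k1"],0,0,0]],float)
    x=cv2.undistortPoints(np.array([[uv]],float),np.array(K,float),d)[0,0]
    R=cv2.Rodrigues(np.array(c["rvec"],float))[0];t=np.array(c["tvec"],float).ravel()
    return -R.T@t, R.T@np.array([x[0],x[1],1.])
def onz(c,uv,z):
    o,v=ray(c,uv); return o+v*(z-o[2])/v[2]
def proj(c,P):
    return cv2.projectPoints(np.array(P,float).reshape(-1,3),np.array(c["rvec"],float),np.array(c["tvec"],float),np.array(c["K"],float),np.array([c["k1"],0,0,0],float))[0][:,0]
E
python3 - <<'E'
from h import *
ims=[]
for cam in ("top","side"):
    c=imaging.capture(cam); ims.append(c["image"]); cv2.imwrite(f"pics/{cam}0.png",c["image"])
    print(cam,"cam at",ray(c,(256,192))[0])
    for n,z in (("valve_grip",.08),("knob_grip",.102),("stage",.01),("flux_tin",.02),("flux_bottle",.066),("solder_reel",.024),("tip_cleaner",.043)):
        for s in silhouettes(n,cam)[:2]:
            v,u=np.nonzero(s["pixels"]); 
            print(n,round(s["p"],2),np.round(s["rect"]),np.round(onz(c,(u.mean(),v.mean()),z),3))
E
```

```text
pics
top cam at [0.32079548 0.23896708 0.90599206]
valve_grip 0.56 [251. 175.  11.  23.] [0.547 0.215 0.08 ]
knob_grip 0.67 [222. 202.  31.  44.] [0.481 0.302 0.102]
knob_grip 0.34 [218. 206. 120.  89.] [0.482 0.322 0.102]
stage 0.77 [217. 208. 120.  91.] [0.501 0.332 0.01 ]
stage 0.17 [221. 203.  28.  42.] [0.499 0.308 0.01 ]
flux_tin 0.82 [213. 256.  26.  23.] [0.373 0.342 0.02 ]
flux_bottle 0.65 [266. 247.   8.  11.] [0.372 0.21  0.066]
solder_reel 0.82 [162. 174.  25.  19.] [0.597 0.433 0.024]
tip_cleaner 0.62 [307. 133.  21.  24.] [0.639 0.052 0.043]
tip_cleaner 0.61 [222. 202.  30.  42.] [0.494 0.306 0.043]
side cam at [0.36230162 1.00203546 0.5770366 ]
valve_grip 0.7 [235. 189.  32.  13.] [0.544 0.231 0.08 ]
knob_grip 0.73 [254. 223.  56.  45.] [0.475 0.375 0.102]
stage 0.79 [253. 245.  85. 124.] [0.496 0.343 0.01 ]
flux_tin 0.88 [318. 262.  31.  27.] [0.373 0.355 0.02 ]
flux_bottle 0.89 [321. 211.   9.  34.] [0.376 0.261 0.066]
solder_reel 0.93 [181. 282.  30.  29.] [0.595 0.446 0.024]
tip_cleaner 0.57 [213. 166.  25.  29.] [0.633 0.083 0.043]
```

Run:
```python
import cv2,numpy as np
a=cv2.imread("pics/top0.png")[110:290,130:350];b=cv2.imread("pics/side0.png")[140:320,150:370]
cv2.imwrite("pics/a.png",cv2.resize(np.hstack([a[:,:200],b[:,:200]]),None,fx=2,fy=2,interpolation=cv2.INTER_CUBIC)[:600,:800])
```

```text
(no output)
```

View pics/a.png

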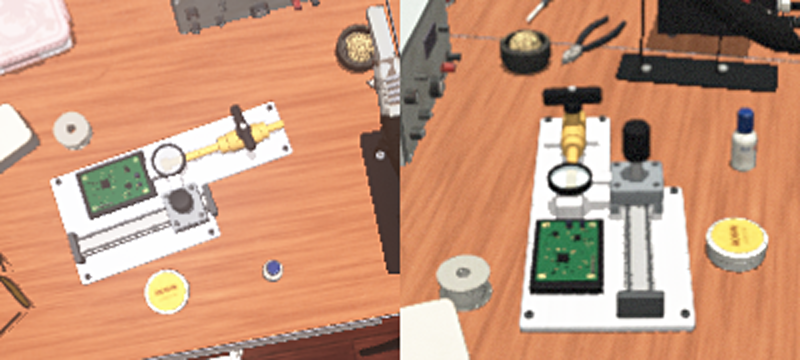

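Run:
```python
from h import *
a=cv2.imread("pics/top0.png");b=cv2.imread("pics/side0.png")
cv2.imwrite("pics/b.png",cv2.resize(np.hstack([a,b]),(800,300),interpolation=cv2.INTER_AREA))
t=imaging.capture("top");s=imaging.capture("side")
for n,p in (("edge L",(57,180)),("edge R",(275,103)),("fR",(218,236)),("fL",(83,283))): print(n,onz(t,(130+p[0]/2,110+p[1]/2),.01).round(3))
print("knob top",onz(t,(220.5,210),.102),onz(s,(268,204),.102))
print("valve",onz(t,(251,175),.08),onz(s,(235,188),.08))
w=imaging.capture("wrist");o,v=ray(w,(256,192));R=telemetry.get_tcp_rot();print(R.round(3),R.T@(o-telemetry.get_eef_pos()),R.T@v,w["K"],w["k1"])
```

```text
edge L [0.538 0.462 0.01 ]
edge R [0.592 0.165 0.01 ]
fR [0.43  0.267 0.01 ]
fL [0.401 0.444 0.01 ]
knob top [0.46732849 0.29988494 0.102     ] [0.46976184 0.308174   0.102     ]
valve [0.54362387 0.21586563 0.08      ] [0.54759509 0.23057656 0.08      ]
[[ 0.922  0.386  0.   ]
 [ 0.386 -0.922 -0.   ]
 [ 0.     0.    -1.   ]] [ 0.08074174 -0.0004004  -0.11979989] [-0.31579513 -0.00577151  0.94882005] [[265.24921145   0.         257.16126853]
 [  0.         265.24921145 191.88395152]
 [  0.           0.           1.        ]] -0.009376793114179901
```

View pics/b.png

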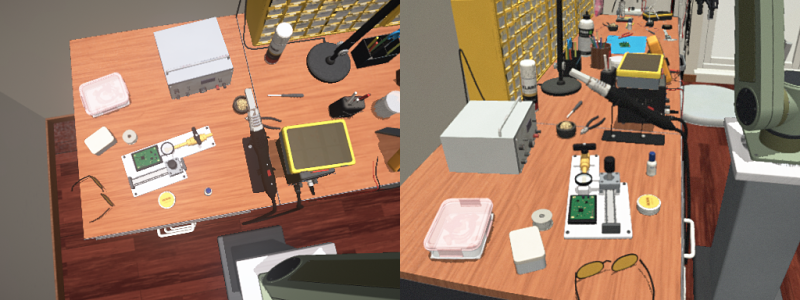

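The pictures show the stage in the clear: T-handle at about (251,175) and knob top at (220,210) in the top view, with stage yaw about 10°. The soldering station stands between the start pose and the stage, so I'll go up and around it.

```bash
cat >> h.py <<'E'
def Rz(a):  # tool down, tool x at world yaw a
    c,s=np.cos(a),np.sin(a); return np.array([[c,s,0],[s,-c,0],[0,0,-1.]])
E
python3 - <<'E'
from h import *
print(telemetry.get_t())
q=telemetry.get_q(); R=telemetry.get_tcp_rot()
r.line_to([.20,-.42,.45],feed=.3)
a=np.radians(10)
# camera is 0.08 along tool x; look at middle between valve & knob
p=np.array([.47,.26,.30])
q=kin.inverse_kinematics([.42,.26,.42],Rz(a)); print(q)
q2=np.array(telemetry.get_q()); q2[0]=q[0]; q2[5]=q[5]; r.goto_joints(list(q2))
r.movep(p,Rz(a))
print(telemetry.get_t(),telemetry.get_q(),telemetry.get_eef_pos())
c=imaging.capture("wrist"); cv2.imwrite("pics/w1.png",c["image"])
for n,z in (("valve_grip",.08),("knob_grip",.102),("stage",.01)):
    for s in silhouettes(n,"wrist")[:2]:
        v,u=np.nonzero(s["pixels"]); print(n,round(s["p"],2),np.round(s["rect"]),np.round(onz(c,(u.mean(),v.mean()),z),4))
E
```

```text
0.95
[ 5.31024323e-01  1.29135964e-01  1.40733046e+00 -4.44089210e-16
  1.60512622e+00  1.92728772e+00]
5.025 [4.83334947e-01 2.32585689e-01 1.56603465e+00 8.68345348e-05
 1.34148185e+00 1.88023702e+00] [0.47046821 0.25994461 0.30113358]
valve_grip 0.62 [303. 112.  17.  54.] [0.5502 0.2172 0.08  ]
knob_grip 0.96 [229. 136.  31.  80.] [0.5062 0.3024 0.102 ]
stage 0.55 [230. 130. 216.  95.] [0.5075 0.3286 0.01  ]
```

View pics/w1.png

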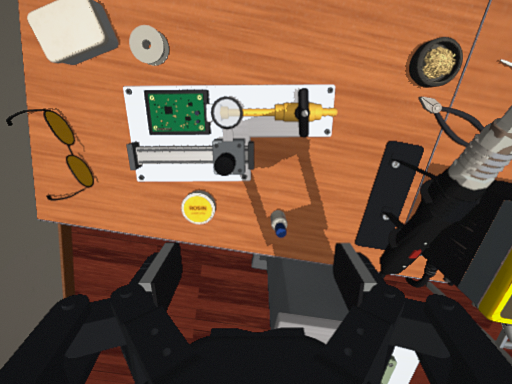

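The wrist view shows the handle bar at (303,112), almost across the pipe, and the knob top at about (226,165). The plate's back edge runs from (123,87) to (334,83).

Run:
```python
from h import *
c=imaging.capture("wrist")
im=c["image"].astype(int)
# plate back edge: first bright row per column
pts=[]
for u in list(range(140,200,4))+list(range(320,332,2)):
    col=im[60:110,u].min(1); v=60+np.argmax(col>140); pts.append(onz(c,(u,v-.5),.01))
pts=np.array(pts); l=cv2.fitLine(pts[:,:2].astype(np.float32),cv2.DIST_HUBER,0,.01,.01).ravel()
d=l[:2]*np.sign(l[1]); yaw=np.arctan2(-d[0],d[1]); print("stage yaw edge",np.degrees(yaw))
m=im.max(2)<70
def blob(u0,u1,v0,v1):
    k=np.zeros(m.shape,np.uint8);k[v0:v1,u0:u1]=m[v0:v1,u0:u1]; v,u=np.nonzero(k);return u,v
u,v=blob(292,315,84,142); P=np.array([onz(c,(a,b),.08) for a,b in zip(u,v)])[:,:2]
mu=P.mean(0);e=np.linalg.eigh(np.cov(P.T))[1][:,1];e*=np.sign(e[0]);print("bar",u.min(),u.max(),v.min(),v.max(),mu,np.degrees(np.arctan2(e[1],e[0])),np.ptp((P-mu)@e))
u,v=blob(205,245,135,180);print("knob",u.min(),u.max(),v.min(),v.max())
hc=cv2.HoughCircles(cv2.cvtColor(cv2.resize(c["image"][130:190,195:255],None,fx=6,fy=6),cv2.COLOR_BGR2GRAY),cv2.HOUGH_GRADIENT,1,30,param1=100,param2=20,minRadius=40,maxRadius=100)
if hc is not None:
  for h in hc[0][:3]:
    p=(195+(h[0]-2.5)/6,130+(h[1]-2.5)/6);print("circ",p,h[2]/6,onz(c,p,.102))
print("expect r px",265*.013/(ray(c,(0,0))[0][2]-.102))
cv2.imwrite("pics/w2.png",cv2.resize(c["image"][70:190,180:340],None,fx=5,fy=5,interpolation=cv2.INTER_CUBIC))
```

```text
stage yaw edge 10.283646
bar 295 309 89 137 [0.5494131  0.21799821] 13.40916335331511 0.057349771653590155
knob 215 244 139 178
circ (np.float32(221.66667), np.float32(165.66667)) 7.9 [0.47137643 0.30587939 0.102     ]
expect r px 10.755413291340794
```

View pics/w2.png

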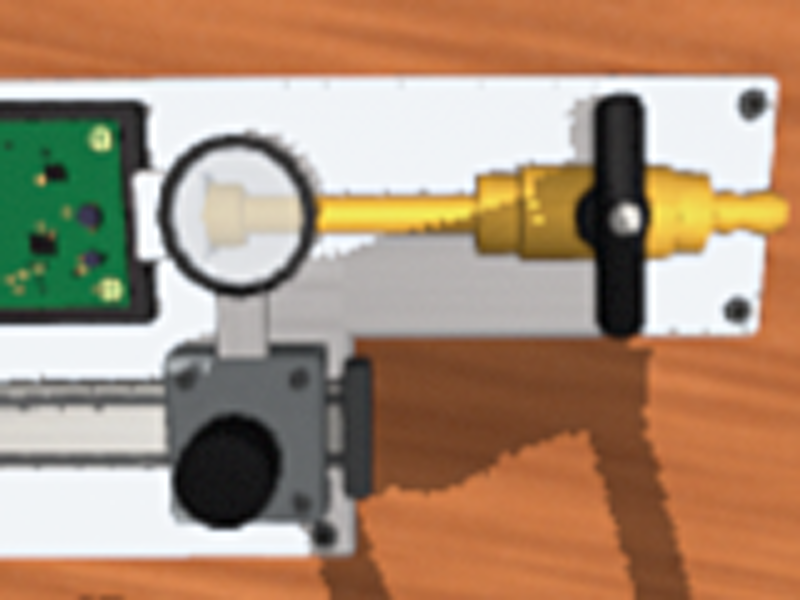

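Run:
```python
from h import *
c=imaging.capture("wrist")
f=lambda x,y,z:onz(c,(180+(x-2)/5,70+(y-2)/5),z)
k=f(230,468,.102);vv=f(626,217,.08);print("knob",k,"screw",vv)
for x1,x2 in ((601,600),(642,645),(621.5,622.5)):
    a,b=f(x1,105,.08),f(x2,325,.08);d=a-b;print(np.degrees(np.arctan2(d[1],d[0])))
y=np.radians(10.2);X=np.array([np.cos(y),np.sin(y)]);Y=np.array([-np.sin(y),np.cos(y)])
d=(k-vv)[:2];print("stage diff x,y",d@X,d@Y)
```

```text
knob [0.47513138 0.3013996  0.102     ] screw [0.54962867 0.21538356 0.08      ]
12.498986929928583
14.14878145083654
13.324523014825516
stage diff x,y -0.0580877761484882 0.09784893459099854
```

Run:
```python
from h import *
r.movep([.549,.216,.20],Rz(np.radians(13.3)));claw.grip(.5,60)
c=imaging.capture("wrist"); cv2.imwrite("pics/w3.png",c["image"]);print(telemetry.get_t(),telemetry.get_eef_pos())
print(proj(c,[.549,.216,.08]))
for s in silhouettes("valve_grip","wrist")[:1]:
    v,u=np.nonzero(s["pixels"]);print(s["p"],s["rect"]); print(onz(c,(u.mean(),v.mean()),.08))
im=c["image"].astype(int)
```

```text
6.4667 [0.54890025 0.21618326 0.20031107]
[[258.17553259 192.68105964]]
0.96 [261.4, 188.4, 19.9, 64.4]
[0.5532762  0.21587664 0.08      ]
```

View pics/w3.png

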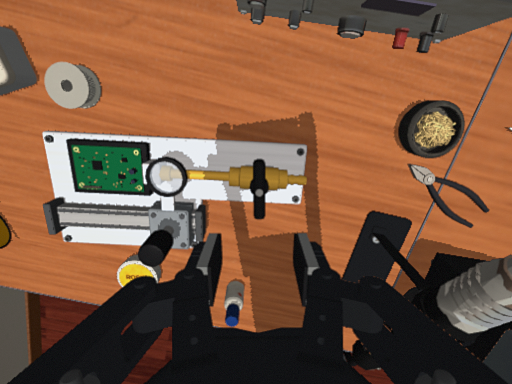

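Bar centred at about (259.5,188), aligned with the tool, giving valve ≈ (0.552, 0.216). I'll grip above the 20 mm hub, with the tips at z ≈ 0.064.

Run:
```python
from h import *
print(r.tips_ahead)
P=np.array([.552,.216,.086]);a0=np.radians(13.3)
r.movep([.552,.216,.13],Rz(a0));print("stop",r.line_to(P,Rz(a0),feed=.08,f_stop=8))
f=lambda t:print(t,round(telemetry.get_t(),2),telemetry.get_eef_pos().round(4),"F",np.round(telemetry.get_force(),1),"M",np.round(telemetry.get_torque(),2),"w",round(telemetry.get_gripper_width()*85,1),"ff",telemetry.get_finger_force())
f("down");claw.grip(0.0,50);f("grip")
r.movep(P,Rz(np.radians(30)));f("30")
```

```text
0.022
stop False
down 7.6 [0.5524 0.2162 0.0864] F [ 0.4 -0.1  0.9] M [-0. -0.  0.] w 43.0 ff 0.0
grip 7.98 [0.5523 0.2155 0.088 ] F [-3.6 -3.4  9.9] M [-0.56  0.59  0.08] w 10.4 ff 71.05433804914355
30 8.37 [0.552  0.2161 0.088 ] F [-3.2 -0.7  9.8] M [-0.24  0.75  0.12] w 10.6 ff 71.0533418180421
```

Run:
```python
from h import *
f=lambda t:print(t,round(telemetry.get_t(),2),telemetry.get_eef_pos().round(4),"F",np.round(telemetry.get_force(),1),"M",np.round(telemetry.get_torque(),2),"w",round(telemetry.get_gripper_width()*85,1))
P=np.array([.552,.216,.0875])
r.movep(P,Rz(np.radians(55.2)));f("55")
R=telemetry.get_tcp_rot();print(np.degrees(np.arctan2(R[1,0],R[0,0])))
claw.grip(.5);f("open")
r.line_to([.552,.216,.20],feed=.25)
c=imaging.capture("wrist"); cv2.imwrite("pics/w4.png",cv2.resize(c["image"][60:300,100:420],None,fx=2.5,fy=2.5,interpolation=cv2.INTER_CUBIC))
print([(s["p"],s["rect"]) for s in silhouettes("valve_grip","wrist")]);print(telemetry.get_t())
```

```text
55 8.87 [0.5514 0.2167 0.0881] F [-4.5  3.7  5.9] M [0.51 0.78 0.08] w 10.5
55.05859535556628
open 9.28 [0.5521 0.2157 0.0873] F [0.5 0.4 0.2] M [-0.02  0.01 -0.03] w 43.0
[(0.84, [259.0, 189.5, 24.7, 63.0])]
9.975
```

View pics/w4.png

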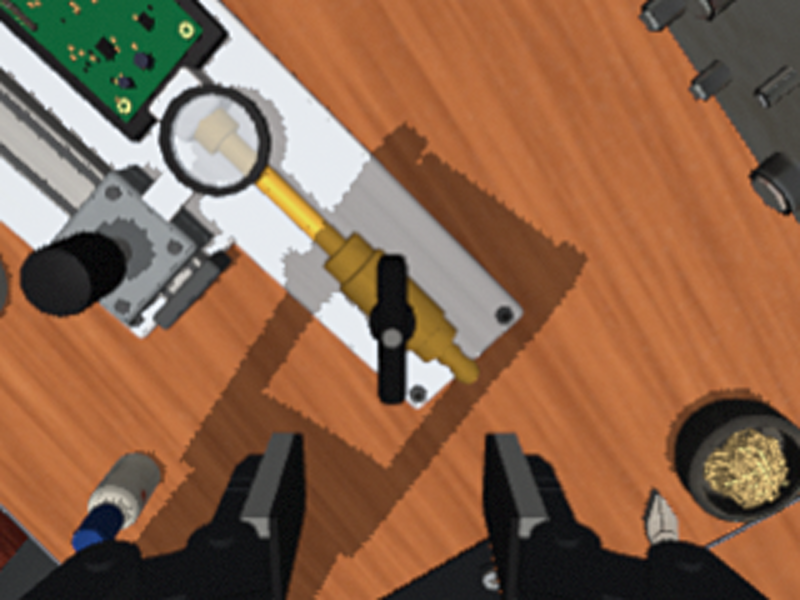

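The handle lies in line with the tool, about 45° to the pipe. Next I'll quantify that against the plate edge and hover over the knob.

Run:
```python
from h import *
c=imaging.capture("wrist")
f=lambda x,y,z:onz(c,(100+(x-1)/2.5,60+(y-1)/2.5),z)
ang=lambda a,b:np.degrees(np.arctan2(b[1]-a[1],b[0]-a[0]))
print("bar",ang(f(391,398,.08),f(391,260,.08)),"edge+90",ang(f(510,296,.01),f(300,76,.01))-90, "pipe",ang(f(452,362,.03),f(262,175,.03))-90)
s=silhouettes("valve_grip","wrist")[0]["pixels"];v,u=np.nonzero(s);P=np.array([onz(c,(a,b),.08)[:2] for a,b in zip(u,v)])
e=np.linalg.eigh(np.cov(P.T))[1][:,1];print("pca",np.degrees(np.arctan(e[1]/e[0])),P.mean(0))
print("knob",f(57,280,.102))
y=np.radians(10.2)
r.movep([.474,.302,.222],Rz(y))
c=imaging.capture("wrist"); cv2.imwrite("pics/w5.png",cv2.resize(c["image"][60:300,100:420],None,fx=2.5,fy=2.5,interpolation=cv2.INTER_CUBIC))
print(proj(c,[.474,.302,.102]),telemetry.get_t())
```

```text
bar 55.05080860457451 edge+90 9.43466528842292 pipe 9.451781956162861
pca 55.7413973281028 [0.55231162 0.21911594]
knob [0.47275312 0.30290615 0.102     ]
[[257.51103228 192.92259214]] 11.05
```

View pics/w5.png

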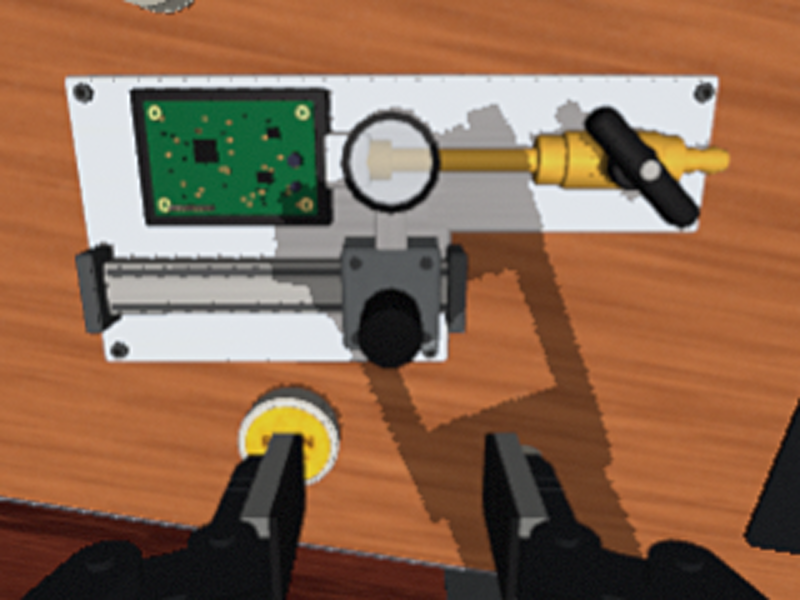

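Against the plate edge the handle reads 44.9–45.6°. The knob top centre at crop (391,335) confirms knob = (0.474, 0.302). Now grip it and slide with force logging.

Run:
```python
from h import *
y=np.radians(10.2);X=np.array([np.cos(y),np.sin(y),0]);Y=np.array([-np.sin(y),np.cos(y),0])
P=np.array([.474,.302,.089])
print("stop",r.line_to(P,feed=.12,f_stop=8))
claw.grip(0.0,60)
print(telemetry.get_eef_pos().round(4),np.round(telemetry.get_force(),1),telemetry.get_gripper_width()*85,telemetry.get_finger_force(),telemetry.get_t())
log=[];d=0;up=False
while d<.100:
    d+=.002; r.line_to(P+Y*d,feed=.03); r.dwell(.03)
    F=telemetry.get_force();e=telemetry.get_eef_pos()-P
    fy=F@Y;log.append((d,fy));print(int(d*1e3+.5),round(e@Y*1e3,1),"fy %.1f fx %.1f fz %.1f"%(fy,F@X,F[2]))
    if fy<-7.5 or abs(F@X)>12: break
print(telemetry.get_t())
```

```text
stop False
[0.4744 0.3027 0.0901] [-2.2  2.   5.1] 24.950763672501587 58.785393834114075 12.6
2 1.6 fy -2.1 fx -1.3 fz 6.9
4 3.2 fy -2.6 fx -0.4 fz 6.5
6 5.2 fy -3.4 fx -1.8 fz 7.1
8 7.1 fy -2.9 fx -1.6 fz 7.5
10 9.1 fy -3.0 fx -0.8 fz 6.1
12 11.1 fy -3.0 fx -0.1 fz 6.4
14 13.1 fy -3.8 fx -0.4 fz 5.9
16 15.1 fy -2.8 fx -0.8 fz 7.0
18 17.1 fy -4.3 fx -1.0 fz 7.2
20 19.1 fy -3.6 fx -0.3 fz 7.3
22 21.1 fy -2.1 fx -0.9 fz 6.9
24 23.1 fy -3.3 fx -0.7 fz 7.0
26 25.1 fy -3.7 fx -1.4 fz 7.6
28 27.1 fy -3.4 fx -0.6 fz 6.4
30 29.1 fy -2.7 fx -1.1 fz 6.6
32 31.1 fy -3.6 fx -0.5 fz 7.2
34 33.1 fy -2.3 fx 0.2 fz 7.5
36 35.1 fy -2.6 fx -0.7 fz 8.2
38 37.1 fy -3.2 fx -0.7 fz 7.4
40 39.1 fy -3.4 fx -0.5 fz 7.0
42 41.1 fy -2.7 fx -0.4 fz 7.2
44 43.1 fy -2.7 fx -0.4 fz 7.5
46 45.1 fy -2.4 fx -1.2 fz 6.3
48 47.1 fy -2.2 fx -0.4 fz 7.5
50 49.1 fy -4.6 fx -0.5 fz 6.9
52 51.1 fy -3.0 fx -0.8 fz 6.0
54 53.1 fy -4.1 fx -0.4 fz 7.3
56 55.1 fy -3.5 fx -1.5 fz 7.3
58 57.1 fy -2.9 fx -0.3 fz 7.4
60 59.1 fy -3.3 fx -1.7 fz 7.1
62 61.1 fy -2.7 fx -0.2 fz 7.3
64 63.1 fy -2.4 fx -0.9 fz 7.3
66 65.1 fy -3.3 fx 0.3 fz 6.3
68 67.1 fy -4.0 fx 0.5 fz 7.2
70 69.1 fy -3.6 fx -0.4 fz 7.0
72 71.5 fy -2.2 fx -1.5 fz 5.7
74 75.4 fy 5.3 fx -2.7 fz 5.3
76 77.3 fy 3.7 fx -1.9 fz 5.6
78 77.9 fy -0.2 fx -1.0 fz 5.9
80 78.4 fy -4.7 fx -0.8 fz 8.5
82 78.9 fy -11.4 fx 0.3 fz 8.6
24.2167
```

The notch shows clearly: the carriage was pulled in at 74–76 mm, and resistance rose past 80 mm. I'll ease back to the centre.

Run:
```python
from h import *
y=np.radians(10.2);Y=np.array([-np.sin(y),np.cos(y),0]);P=np.array([.474,.302,.089])
for d in (.080,.079,.0785):
    r.line_to(P+Y*d,feed=.02);r.dwell(.2);print(d,((telemetry.get_eef_pos()-P)@Y*1e3).round(2),round(telemetry.get_force()@Y,1),telemetry.get_gripper_width()*85)
c=imaging.capture("top");a=c["image"][140:240,170:290];cv2.imwrite("pics/f.png",cv2.resize(a,None,fx=5,fy=5,interpolation=cv2.INTER_CUBIC))
b=imaging.capture("side");b=b["image"][140:320,150:370]
cv2.imwrite("pics/f.png",np.hstack([cv2.resize(a,(400,400)),cv2.resize(b,(400,400))]))
print(telemetry.get_t())
```

```text
0.08 78.28 -6.5 24.260887703693296
0.079 78.13 -2.9 24.82494874982328
0.0785 78.06 -0.6 24.57767175515491
25.6667
```

View pics/f.png

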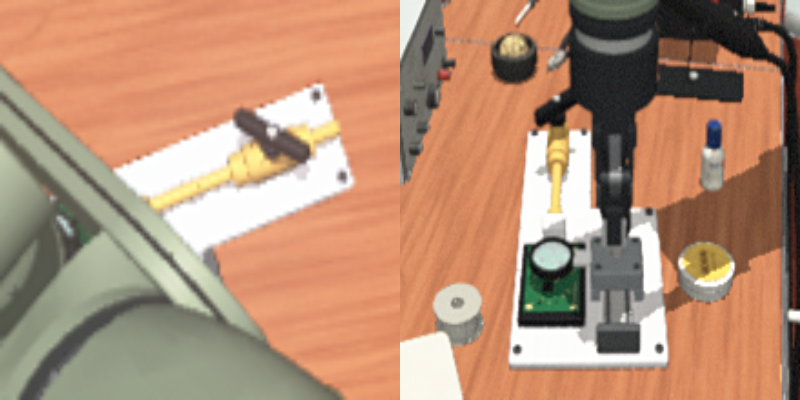

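The valve is still at 45°, the magnifier is over the board, the loose things stand untouched, and the knob is held in the notch with about zero force.

```bash
python3 -c "
from h import *
print(r.close_job())"
```

```text
the job is handed in; nothing more can be done
None
```

I handed the job in at about 26 s: the valve measured about 45° open, and by the force readings the carriage is centred in its notch with the knob still gripped. The flux tin, flux bottle, solder reel and tip cleaner look untouched in the last pictures.

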